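Hold the spice grinder lid at half-way

TASK

Put the bayonet lid on the spice grinder: lower it straight down so that its two lugs go through the collar's two slots and the lid's flange sits on the collar, then turn the lid clockwise (seen from above) half-way towards the lock, against the return spring, and stop well before it clicks into lock. This is the grinder's pulse position and the lid springs back if released, so finish still gripping the lid and holding it there, and leave the pot lid, shaker and sauce pot where they stand.

Things in the scene. Friction and masses are not known exactly. Their poses are not given: they have to be found in the camera images.
- lid_grip (a point): Grey grinder lid, loose, 0.14 kg, standing plug down: flange 84 mm across, 6 mm thick, with an upright flat-sided bar grip on top, 52 mm long (lid's x), 14 mm thick (y), 39 mm high. This point: on the lid's axis in the bar, 57 mm above the lid's foot, 24 mm above the flange's top, 16 mm below the bar's top; z up. The lid is the same after half a turn about z.
- lid_foot (a point): Centre of the underside of the lid's plug, same axes as lid_grip and 57 mm below it. The plug is round, 52 mm across, 27 mm high up to the flange. Two steel lugs, 14 mm wide, stick out from its lowest 14.5 mm to 35 mm from the axis, at +x and -x, in line with the bar; a short black line on the flange beyond each end of the bar marks them.
- grinder_mouth (a point): Grinder base, fixed: round grey body 124 mm across with a metal collar. This point: centre of the collar's 56 mm round opening (2 mm play round the plug), level with its flat top, 60 mm above the table; z up. Two slots along +x and -x, 22 mm wide (4 mm play each side of a lug), reach 38 mm from the axis. Lid fully in: flange on the collar, lid_grip 30 mm above this point.
- half_mark (a point): Point on the collar's rim, 46 mm from its axis, at one of the two half-way marks (a pair of thin black lines), 0.70 rad clockwise (from above) of the slot at +x; the same mark is opposite. A single thin line marks each slot; a broad black bar, 1.40 rad clockwise of the slot, shows where the lock clicks. Under the 10 mm thick ledge the lugs can turn clockwise only.
- turn_ring (a joint): Sprung ring inside the base that the lugs push round, rad: 0 at rest, grows as the lid turns clockwise. From mid-slot the lid turns about 0.14 rad before its lugs meet the ring, so the ring reads about 0.14 less than the lid has turned: 0.56 at half-way. The return spring takes about 0.10 Nm there. Lock plungers begin to resist at about 0.9.
- steel_lid: Bystander: steel pot lid with a small round knob, 118 mm across, 27 mm high, loose; origin at the centre of its underside. Leave it alone.
- shaker: Bystander: salt shaker, 44 mm across, 90 mm high, loose; origin at the centre of its underside. Leave it alone.
- portion_pot: Bystander: small lidded sauce pot, 53 mm across, 36 mm high, loose; origin at the centre of its underside. Leave it alone.
Mind the look-alikes: they are no part of the job. Of the things shaped like the part that bears lid_grip, the grey one is meant.

How it is judged:
By the outcome, as a careful person would: the job done as asked, in the order asked, and still so for the second after the job is handed in, while the arm keeps its last pose, push and grip.
It also fails if it takes over 43 s, if anything falls off the work surface, if the arm or the gripper's body presses on something with over 40 N, if the wrist force passes 120 N, or if a joint passes its speed limit or range.

ROBOT

A 7-joint arm with a two-finger parallel gripper is mounted at the origin on a cart in front of the work surface, level with it; the furniture and walls round the work are solid. World frame = base frame: x ahead of the robot, y to its left, z up, the work surface at z = 0. Lengths are in m, angles in rad, forces in N, time in s.
With the tool pointing down it reaches from about 0.425 to 0.925 m from the base axis. Payload 6.8 kg.
Tool frame: the origin (TCP) lies at the very end of the fingers, on their centre line; the grasp point (between the pads) lies 19 mm behind it; z points along the fingers, x is the direction in which the jaws open and shut, and the axes are right-handed (so a half turn about z gives the same grasp; the last joint's range is limited). The gripper opens to 85 mm and grips with 20 to 120 N. Pads are 22 mm wide; open, the fingers measure 114 mm over their backs; the gripper's body (76 mm by 85 mm) begins 54 mm behind the grasp point. The pads swing forward as they close: fully open they stand 13 mm farther back than shut.
Start: joints at [1.142, 0.477, 0.022, 1.555, -0.011, 1.109, -0.083], TCP at [0.213, -0.641, 0.231] pointing down, gripper open.
Joint ranges: [-2.96, 2.96], [-0.34, 2.1], [-1.41, 1.46], [0.24, 2.44], [-1.37, 4.51], [0.17, 1.92], [-2.96, 2.96]. Speed limits (rad/s): [2.39, 2.39, 3.14, 3.14, 3.14, 3.14, 3.14].

INTERFACE

Orientations are given as a unit quaternion [w, x, y, z].
In Python, from station import bot gives the robot as it stands.
- The arm moves only by the shell command python3 -m creep 'ROWS' [FORCE]. ROWS is JSON, a list that holds one entry, the list of rows, each a list of 7 numbers: the shift along the tool's x, y, z in cm, then the turn, a rotation vector about the tool's x, y, z in rad, then the opening, from 0 (shut) to 1 (fully open). In form: [[[dx, dy, dz, wx, wy, wz, claw], ...]]. A call has 1 to 10 rows; each row is the pose to reach, as a shift and turn from the pose commanded when the call began, along the tool's axes at that moment; what a row does not reach only later rows make up. A row lasts 1/8 s, in which the tool goes at most 62.5 mm and 10.7 degrees, less where a joint would pass 70% of its speed; a pose out of reach is approached as far as the arm can. A call with a gripper value outside its range is refused whole. The fingers move at their own pace and stop on an object; FORCE is the grip in N (left out, the last holds). Time passes only in rows, so rows that repeat a pose let the fingers close. It gives the time, the measured TCP pose, the force and the opening at its end, in the units of the state.
- bot.get_obs(): the state, without advancing time (a new reading comes with each control period).
- bot.read_camera(name): name is "scene" or "top" or "wrist"; returns (picture, depth): 420x560x3 uint8, blue, green, red; 420x560 float32, m along the optical axis (not along the pixel's ray), 0 where there is no reading.
- bot.calibration(name): a dict with "mtx" (3x3 intrinsics, pixels), "rvec" (rotation vector, rad) and "tvec" (3), from world to camera coordinates, as OpenCV has them. Camera axes: x right, y down, z forward; pixel columns grow to the right and rows downward; lengths in m; the calibration is good to about 2 mm. The wrist camera is an equidistant fisheye: a pixel r from the principal point sees the ray r / f radians off the axis. A picture is of the moment at which its call begins: read the wrist's pose just before it. calibration takes no time and is no camera call; for the wrist camera it gives the pose at the moment of the call.
- bot.hand_in(): hands the job in, once; it reports no verdict.
Trained networks look in the newest picture that a camera, given by its name, has taken for a name from the list of things; names that differ only in an ending like _2 or _b are one class to them, and where a whole thing is asked for, a point or a joint stands for the part that bears it (a point fixed in the world has none). Each returns a list of dicts, best first, with "p" (0 to 1); they miss things now and then, are a little off and sometimes report something else, mostly with a low value. They report only what shows in the picture. A call takes as long as a camera call. They do not tell look-alikes from the thing itself.
- bot.find_in(camera, label): "xy" ([column, row] in pixels, amid what is visible of it).
- bot.silhouettes(camera, label): "mask" (420x560 bool, what is visible of it) and "xy" ([column, row] in pixels, amid what is visible of it).
The state is a dict: "t": time; "q": joint angles; "joint_vel": joint speeds; "joint_torque": joint torques, N m; "eef_pos": TCP position; "tool_rot": TCP orientation; "contact_force": force on the tool from outside, world axes, zero at the start; "torque": the same for the moment, N m; "gripper_width": opening from 0.0 (shut) to 1.0 (fully open).
Only numpy, scipy, OpenCV 4.12 (cv2) and the standard library are available. Lean on these libraries where they do the work, as an engineer would, in place of code of your own. Each camera call takes 0.05 s, during which the arm holds its last target.

## Working session

There is one attempt and no reset: what is moved stays moved. The work goes in short steps, Python scripts to look and compute and a shell command to move; the robot and the scene stay as the last step left them, time stands still between calls to the robot, and variables do not carry over. Pictures are saved under pics/ and viewed, and the job is handed in when it is done.

```bash
mkdir -p pics; ls
python3 - <<'E'
from station import bot
import cv2
o=bot.get_obs(); print({k:o[k] for k in('t','eef_pos','tool_rot','gripper_width','q','contact_force')})
for n in('scene','top'):
    p,d=bot.read_camera(n); cv2.imwrite(f'pics/{n}0.png',p)
    for l in('lid_grip','grinder_mouth','half_mark','turn_ring'):
        print(n,l,[(r['xy'],round(r['p'],2)) for r in bot.find_in(n,l)][:4])
E
```

```text
pics
{'t': 0.0, 'eef_pos': array([ 0.21262637, -0.63999414,  0.23032635]), 'tool_rot': array([-4.92834439e-04,  8.10969219e-01, -5.85088074e-01, -7.92743150e-04]), 'gripper_width': 1.0009458108559017, 'q': array([ 1.14193125,  0.47779214,  0.02232138,  1.55646181, -0.01150261,
        1.10933345, -0.08308333]), 'contact_force': array([-0.28119849, -0.63764258,  0.4062872 ])}
scene lid_grip [([337.9, 191.1], 0.91), ([317.5, 205.0], 0.88), ([340.1, 240.2], 0.81), ([196.8, 269.6], 0.47)]
scene grinder_mouth [([266.3, 229.0], 0.56)]
scene half_mark [([269.3, 224.3], 0.91)]
scene turn_ring []
top lid_grip [([293.5, 292.8], 0.89), ([335.1, 223.1], 0.75), ([385.9, 210.0], 0.61)]
top grinder_mouth [([263.9, 221.2], 0.62), ([208.3, 139.5], 0.38)]
top half_mark [([262.3, 220.2], 0.8)]
top turn_ring [([261.2, 217.3], 0.87)]
```

View pics/scene0.png

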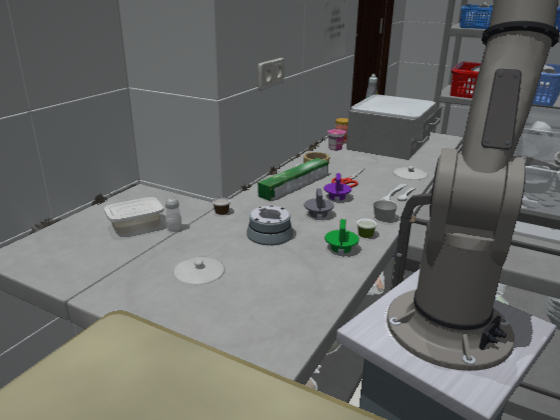

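View pics/top0.png

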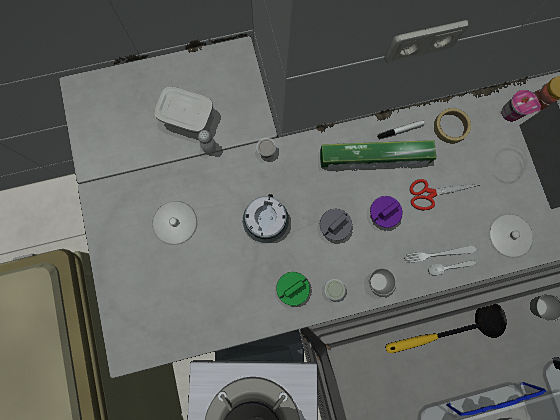

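The look-alike lids in the top view are green (293,289), grey (336,224) and purple (386,211). The grey one fits the description. The grinder base is at (266,218). Next I'll check enlarged crops and measure.

```bash
cat > h.py <<'E'
from station import bot
import cv2, numpy as np
def cal(n):
    c=bot.calibration(n); R,_=cv2.Rodrigues(np.array(c['rvec'],float)); return np.array(c['mtx'],float),R,np.array(c['tvec'],float).ravel()
def proj(n,P):
    K,R,t=cal(n); p=(np.atleast_2d(P)@R.T+t)
    if n=='wrist':
        th=np.arctan2(np.hypot(p[:,0],p[:,1]),p[:,2]); s=th/np.hypot(p[:,0],p[:,1]); return np.c_[p[:,0]*s*K[0,0]+K[0,2],p[:,1]*s*K[1,1]+K[1,2]]
    p=p@K.T; return p[:,:2]/p[:,2:]
def rays(n,uv):
    K,R,t=cal(n); uv=np.atleast_2d(uv); a=np.c_[(uv[:,0]-K[0,2])/K[0,0],(uv[:,1]-K[1,2])/K[1,1]]
    if n=='wrist':
        r=np.hypot(a[:,0],a[:,1])+1e-12; d=np.c_[a*(np.sin(r)/r)[:,None],np.cos(r)]
    else: d=np.c_[a,np.ones(len(a))]
    return -R.T@t, d@R, d
def onplane(n,uv,z):
    c,d,_=rays(n,uv); s=(z-c[2])/d[:,2]; return c+d*s[:,None]
def cloud(n,depth,mask):
    v,u=np.nonzero(mask&(depth>0)); c,d,dc=rays(n,np.c_[u,v]); return c+d*(depth[v,u]/dc[:,2])[:,None], np.c_[u,v]
E
python3 - <<'E'
from h import *
p,d=bot.read_camera('top')
cv2.imwrite('pics/topcrop.png',cv2.resize(p[175:315,225:425],None,fx=4,fy=4,interpolation=cv2.INTER_CUBIC))
K,R,t=cal('top'); print('campos',-R.T@t, 'f',K[0,0])
for nm,uv,z in(('grey',(336,224),.033),('purple',(386,211),.033),('green',(293,289),.033),('grinder',(266,218),.06),('steel',(175,223),.02),('shaker',(206,140),.09),('pot',(266,149),.036)): print(nm,onplane('top',uv,z).round(3))
for r in bot.silhouettes('top','lid_grip'):
    P,uv=cloud('top',d,r['mask']); print(r['xy'],round(r['p'],2),len(P),P.mean(0).round(4),P[:,2].max())
s,_=bot.read_camera('scene')
cv2.imwrite('pics/scenecrop.png',cv2.resize(s[160:270,210:390],None,fx=4,fy=4,interpolation=cv2.INTER_CUBIC))
E
```

```text
campos [ 0.32887616 -0.03612353  1.06574257] f 404.8481493058211
grey [[ 0.499 -0.208  0.033]]
purple [[ 0.536 -0.34   0.033]]
green [[ 0.332 -0.098  0.033]]
grinder [[ 0.507 -0.027  0.06 ]]
steel [[0.497 0.21  0.02 ]]
shaker [[0.699 0.128 0.09 ]]
pot [[ 0.698 -0.023  0.036]]
[293.4, 289.2] 0.93 908 [ 0.3334 -0.0975  0.039 ] 0.07847977476741697
[387.0, 211.6] 0.79 762 [ 0.5331 -0.3376  0.0411] 0.07838167565297105
[335.6, 221.8] 0.69 781 [ 0.4968 -0.2058  0.0405] 0.07757840605623378
```

View pics/topcrop.png

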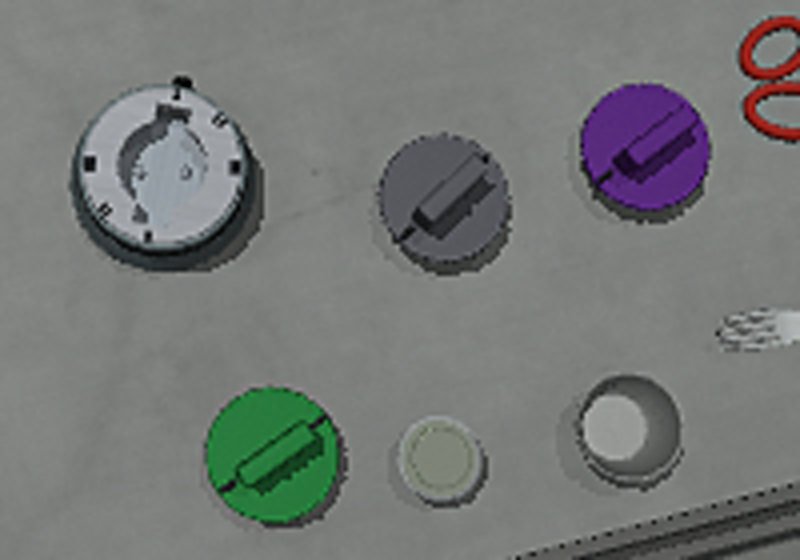

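View pics/scenecrop.png

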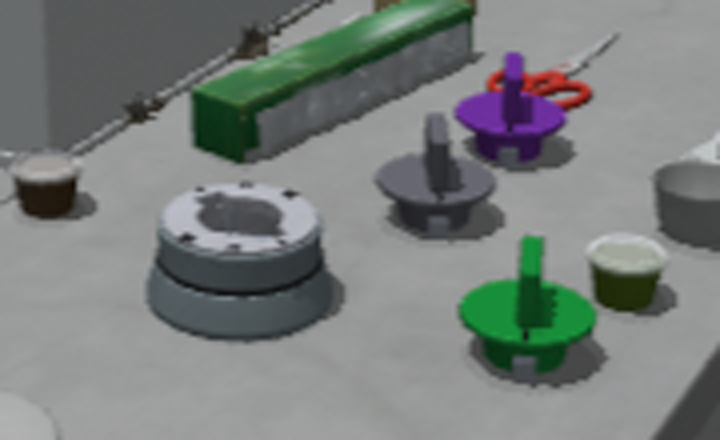

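Run:
```python
from h import *
f=lambda a:(np.array(a,float)-1.5)/4+[225,175]   # cv2 resize centre offset
def P(a,z): return onplane('top',f(a),z)[0]
pts=[P(a,.06) for a in((177,92),(148,236),(220,120),(105,211),(235,167),(90,163))]
for i in(0,2,4):
    a,b=pts[i],pts[i+1]; v=a-b; print('grinder c',((a+b)/2).round(4),'diam',np.hypot(*v[:2]).round(4),'ang',np.arctan2(v[1],v[0]).round(3))
# grey lid marks at z=.033
a,b=P((486,158),.033),P((402,237),.033); v=a-b
print('lid c',(a+b)/2,np.hypot(*v[:2]),np.arctan2(v[1],v[0]))
# refine: depth-based lid: bar top & flange
p,d=bot.read_camera('top')
for r in bot.silhouettes('top','lid_grip'):
    if abs(r['xy'][0]-336)>20: continue
    C,uv=cloud('top',d,r['mask'])
    fl=C[(C[:,2]>.024)&(C[:,2]<.042)]; (c,rad)=cv2.minEnclosingCircle(fl[:,:2].astype(np.float32)); print('flange',c,rad,np.median(fl[:,2]))
    tp=C[C[:,2]>.066]; print('bar',cv2.minAreaRect(tp[:,:2].astype(np.float32)),tp[:,2].mean(),len(tp))
m=np.zeros(d.shape,bool); m[185:260,235:300]=1
C,uv=cloud('top',d,m); g=C[(C[:,2]>.053)&(C[:,2]<.068)]; c,rad=cv2.minEnclosingCircle(g[:,:2].astype(np.float32)); print('collar',c,rad,np.median(g[:,2]),len(g))
o=bot.get_obs(); print(o['t'],o['eef_pos'],o['tool_rot'])
```

```text
grinder c [ 0.5135 -0.0251  0.06  ] diam 0.0942 ang -0.177
grinder c [ 0.5123 -0.0252  0.06  ] diam 0.0931 ang -0.876
grinder c [ 0.5124 -0.025   0.06  ] diam 0.0915 ang -1.582
lid c [ 0.49920461 -0.20749861  0.033     ] 0.07637096143688182 -0.8082218288318406
flange (0.499295711517334, -0.20703153312206268) 0.042431190609931946 0.034686968464205936
bar ((0.49839016795158386, -0.2062271386384964), (0.012312740087509155, 0.05052976682782173), 45.33259963989258) 0.07340607541014925 115
collar (0.5124521851539612, -0.024290040135383606) 0.05336836352944374 0.06103905220052663 911
0.75 [ 0.21285756 -0.64059464  0.23133061] [ 1.99794545e-05  8.10967864e-01 -5.85090696e-01  2.93890896e-05]
```

The crop confirms the grey lid, between the green and purple ones, at top-view pixel (336,224). The grinder's single-line slot marks are at crop (177,92) and (148,236). The double lines and the broad bars follow clockwise, which matches the description. I'll move over the grey lid.

```bash
python3 -m creep '[[[-2,-2.5,0.3,0,0,-0.12,1],[-5.2,-6.6,0.6,0,0,-0.3,1],[-9,-11.5,1,0,0,-0.48,1],[-13,-16.5,1.4,0,0,-0.66,1],[-17,-21.6,1.8,0,0,-0.84,1],[-21,-26.7,2.2,0,0,-1.02,1],[-25,-31.8,2.5,0,0,-1.2,0.8],[-28.5,-36.3,2.8,0,0,-1.38,0.6],[-31,-39.5,3,0,0,-1.56,0.6],[-32,-40.7,3,0,0,-1.74,0.6]]]'
python3 -m creep '[[[-0.1,-0.2,0,0,0,-0.16,0.6],[-0.1,-0.2,0,0,0,-0.28,0.6],[-0.1,-0.2,0,0,0,-0.28,0.6],[-0.1,-0.2,0,0,0,-0.28,0.6]]]'
python3 - <<'E'
from h import *
o=bot.get_obs(); print(o['t'],o['eef_pos'],o['tool_rot'],o['q'])
p,d=bot.read_camera('wrist'); cv2.imwrite('pics/w1.png',p); np.save('w1d.npy',d)
print(proj('wrist',[[.4992,-.2075,.072],[.4992,-.2075,.033],[.5125,-.025,.06]]))
for r in bot.silhouettes('wrist','lid_grip'): print(r['xy'],r['p'],r['mask'].sum())
E
```

```text
t: 2.0
eef_pos: [0.5, -0.2051, 0.2016]
tool_rot: [-0.0, 0.969, 0.248, 0.001]
contact_force: [0.4, -0.4, -0.4]
gripper_width: 0.599
t: 2.5
eef_pos: [0.4964, -0.2075, 0.2014]
tool_rot: [0.0, 0.927, 0.374, 0.0]
contact_force: [0.0, -0.2, 0.5]
gripper_width: 0.603
2.5 [ 0.49637202 -0.20746983  0.2014153 ] [1.14784823e-04 9.27301981e-01 3.74314066e-01 5.99371159e-05] [ 0.74658875  0.33988885 -0.56872009  1.88471664  0.21832142  0.97824906
  0.84834211]
[[284.506815   205.50748246]
 [284.16754235 193.45499683]
 [433.74228528  75.62104917]]
[235.1, 16.9] 0.94 2657
[286.1, 189.3] 0.9 5437
[240.4, 287.1] 0.88 2048
[416.4, 74.8] 0.15 10946
```

View pics/w1.png

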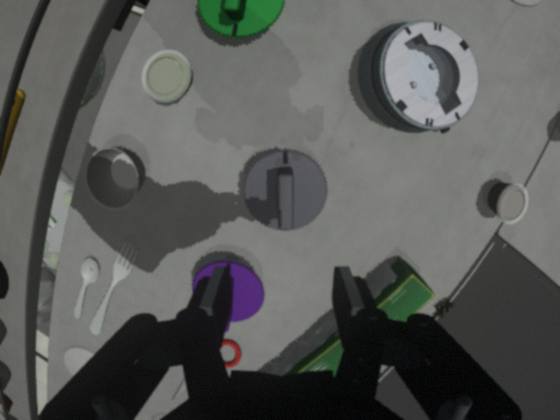

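The grey lid is at wrist pixel (286,190), with its bar nearly lined up with the jaws' sides. The grinder is at (430,75). I'll refine both from this view.

Run:
```python
from h import *
p=cv2.imread('pics/w1.png')
A=cv2.resize(p[140:240,236:336],None,fx=4,fy=4,interpolation=cv2.INTER_CUBIC)
B=cv2.resize(p[10:140,360:490],None,fx=4,fy=4,interpolation=cv2.INTER_CUBIC)[:520]
B2=B; C=np.zeros((520,400+400,3),np.uint8); C[:400,:400]=A; cv2.imwrite('pics/w1a.png',A); cv2.imwrite('pics/w1b.png',B)
bot.read_camera('wrist'); d=np.load('w1d.npy')
for r in bot.silhouettes('wrist','lid_grip'):
    if abs(r['xy'][0]-286)>20 or abs(r['xy'][1]-189)>20: continue
    cs,_=cv2.findContours(r['mask'].astype(np.uint8),cv2.RETR_EXTERNAL,cv2.CHAIN_APPROX_NONE); c=max(cs,key=len)[:,0,:]
    W=onplane('wrist',c,.033)[:,:2]
    print('flange ellipse',cv2.fitEllipse(W.astype(np.float32)),cv2.minEnclosingCircle(W.astype(np.float32)))
    Q,uv=cloud('wrist',d,r['mask']); t=Q[Q[:,2]>.066]; print('bar',cv2.minAreaRect(t[:,:2].astype(np.float32)),np.median(t[:,2]),len(t))
```

```text
flange ellipse ((0.49787527322769165, -0.2050667554140091), (0.08346175402402878, 0.08449548482894897), 73.87266540527344) ((0.497832715511322, -0.20482242107391357), 0.04297561198472977)
bar ((0.49822908639907837, -0.2048157900571823), (0.013651403598487377, 0.05134822055697441), 43.968971252441406) 0.07164587060702154 891
```

View pics/w1a.png

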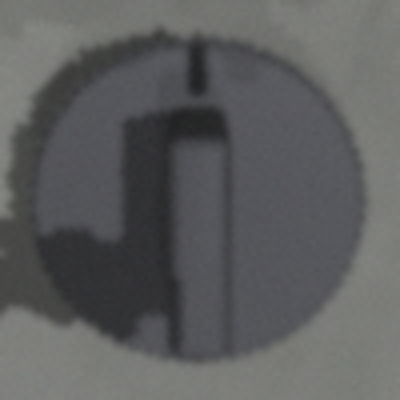

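View pics/w1b.png

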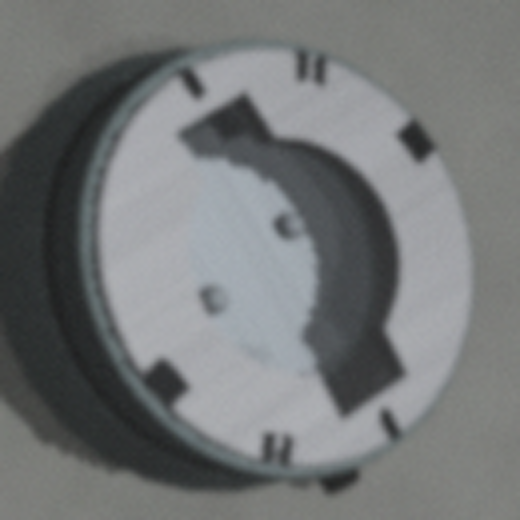

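Run:
```python
from h import *
f=lambda a:(np.array(a,float)-1.5)/4+[360,10]
pts=[onplane('wrist',f(a),.06)[0] for a in((390,424),(191,82),(278,449),(311,67),(165,383),(416,139))]
for i in(0,2,4):
    a,b=pts[i],pts[i+1]; v=a-b; print(((a+b)/2).round(4),np.hypot(*v[:2]).round(4),np.arctan2(v[1],v[0]).round(3))
o=bot.get_obs(); w,x,y,z=o['tool_rot']; X=np.array([1-2*(y*y+z*z),2*(x*y+w*z),0]); Y=np.array([X[1],-X[0],0]); print('head',np.arctan2(X[1],X[0]))
D=np.array([.4984,-.2055,.076-.019-.0,])-o['eef_pos']; print(D, 'tool cm', D@X*100, D@Y*100)
```

```text
[ 0.5109 -0.0229  0.06  ] 0.0926 -0.173
[ 0.5111 -0.0228  0.06  ] 0.0927 -0.874
[ 0.5108 -0.023   0.06  ] 0.0932 -1.574
head 0.7690764217314068
[ 0.0020176   0.00179878 -0.14433074] tool cm 0.2700753514392837 0.011066469476968592
```

```bash
python3 -m creep '[[[0.25,0,3,0,0,0,0.6],[0.25,0,7,0,0,0,0.6],[0.25,0,11,0,0,0,0.6],[0.25,0,14,0,0,0,0.6],[0.25,0,15.5,0,0,0,0.6],[0.25,0,16.1,0,0,0,0.6],[0.25,0,16.1,0,0,0,0.6],[0.25,0,16.1,0,0,0,0.6]]]' 40
python3 - <<'E'
from h import *
p,d=bot.read_camera('wrist'); cv2.imwrite('pics/w2.png',p)
E
```

```text
t: 3.7
eef_pos: [0.499, -0.2058, 0.0414]
tool_rot: [0.001, 0.927, 0.375, 0.001]
contact_force: [0.1, 0.2, 0.2]
gripper_width: 0.6
```

View pics/w2.png

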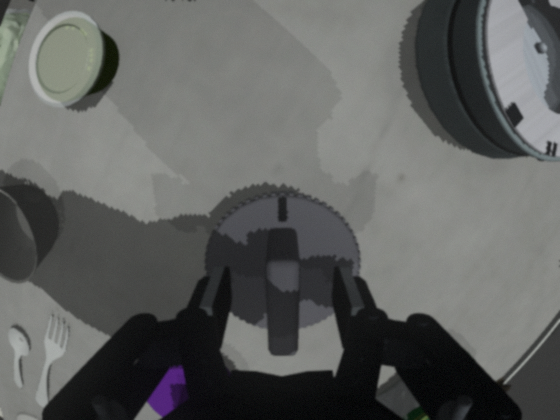

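The fingers straddle the bar (283,290) centrally, above the flange. Closing now.

```bash
python3 -m creep '[[[0,0,0,0,0,0,0.3],[0,0,0,0,0,0,0.1],[0,0,0,0,0,0,0],[0,0,0,0,0,0,0],[0,0,0,0,0,0,0],[0,0,0,0,0,0,0]]]' 70
python3 - <<'E'
from h import *
o=bot.get_obs(); print(o['t'],o['eef_pos'],o['tool_rot'],o['contact_force'],o['torque'],o['gripper_width'])
p,d=bot.read_camera('wrist'); cv2.imwrite('pics/w3.png',p)
E
```

```text
t: 4.5
eef_pos: [0.4984, -0.2056, 0.0406]
tool_rot: [0.0, 0.927, 0.376, 0.0]
contact_force: [-1.5, 0.3, 5.5]
gripper_width: 0.151
4.5 [ 0.4984308  -0.20560136  0.0405754 ] [1.98334460e-04 9.26803170e-01 3.75547348e-01 1.84433746e-04] [-1.48784811  0.31749271  5.47942747] [-0.04351372  0.14490779 -0.07194853] 0.1512302321215653
```

View pics/w3.png

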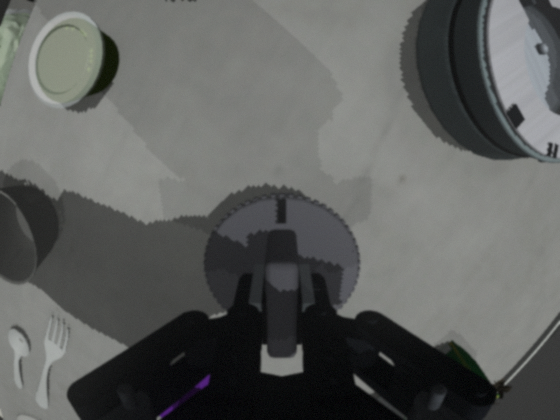

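Gripped: opening 0.151 is about 13 mm. Lifting and carrying the lid over the grinder with the turn.

```bash
python3 -m creep '[[[0,0,-1.5,0,0,0,0],[0,0,-5,0,0,0,0],[1,-1,-8.5,0,0,-0.02,0],[3.5,-3.2,-9,0,0,-0.16,0],[6.5,-6,-9,0,0,-0.3,0],[9.5,-8.6,-9,0,0,-0.44,0],[12,-10.8,-9,0,0,-0.56,0],[13.3,-12,-9,0,0,-0.62,0],[13.6,-12.2,-9,0,0,-0.626,0],[13.6,-12.2,-9,0,0,-0.626,0]]]' 70
python3 - <<'E'
from h import *
p,d=bot.read_camera('wrist'); o=bot.get_obs();cv2.imwrite('pics/w4.png',p); np.save('w4d.npy',d)
print(o['t'],o['eef_pos'],o['tool_rot'],2*np.arctan2(o['tool_rot'][2],o['tool_rot'][1]),o['contact_force'],o['torque'],o['gripper_width'])
for n in('scene','top'):
    q,_=bot.read_camera(n); cv2.imwrite(f'pics/{n}4.png',q)
E
```

```text
t: 5.8
eef_pos: [0.5108, -0.0245, 0.1302]
tool_rot: [0.0, 0.767, 0.642, -0.0]
contact_force: [0.2, -0.4, -2.2]
gripper_width: 0.15
5.85 [ 0.51079479 -0.024872    0.13015676] [ 1.73485302e-04  7.67112263e-01  6.41512693e-01 -4.58850395e-04] 1.3929373523374793 [-0.47512825 -0.29327594 -1.72932836] [-0.07125065 -0.00280863  0.02178141] 0.15183911831580932
```

View pics/w4.png

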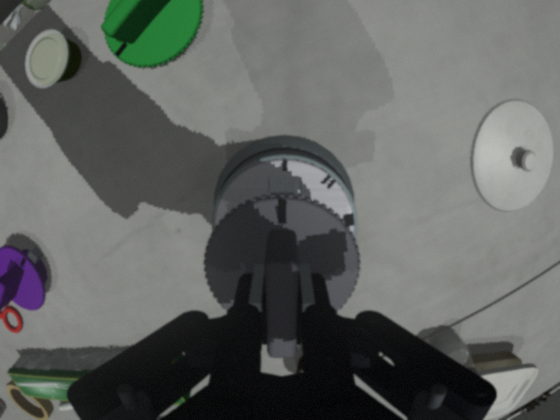

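View pics/scene4.png

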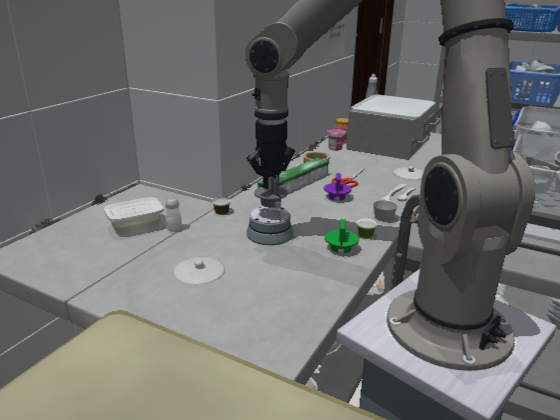

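The lid is held level over the collar. The visible collar marks are the slot line at (285,165), the double line at (327,181) and the lock bar at (349,218). I'll enlarge this and measure lid against collar.

Run:
```python
from h import *
p=cv2.imread('pics/w4.png')
cv2.imwrite('pics/w4a.png',cv2.resize(p[130:280,195:370],None,fx=4.4,fy=4,interpolation=cv2.INTER_CUBIC) if 0 else cv2.resize(p[130:280,195:370],None,fx=4,fy=4,interpolation=cv2.INTER_CUBIC))
```

```text
(no output)
```

View pics/w4a.png

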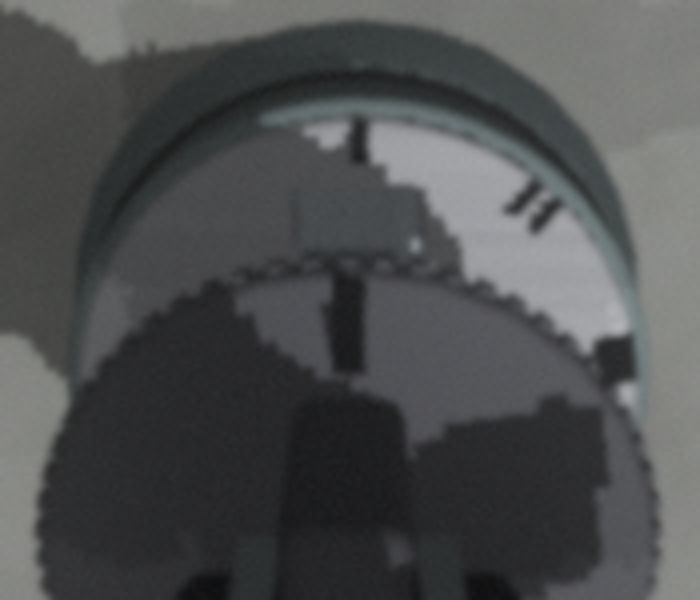

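```bash
cat > m.py <<'E'
from h import *
from scipy.optimize import least_squares
def collar(px,ks,f):
    W=onplane('wrist',f(px),.06)[:,:2]; s=np.array(ks)
    g=lambda v:(W-np.c_[v[0]+.0464*np.cos(v[2]-.7*s),v[1]+.0464*np.sin(v[2]-.7*s)]).ravel()
    # v2 = angle of visible slot
    best=min((least_squares(g,[*W.mean(0),t]) for t in(-.17,2.97)),key=lambda r:r.cost); return best.x,np.abs(best.fun).max()
def circ(px,z,r,f):
    W=onplane('wrist',f(px),z)[:,:2]
    R=least_squares(lambda v:np.hypot(*(W-v[:2]).T)-r,W.mean(0)+[0,0]); 
    R2=least_squares(lambda v:np.hypot(*(W-v[:2]).T)-v[2],[*R.x,r]); return R.x,np.abs(R.fun).max(),R2.x
E
python3 - <<'E'
from m import *
f=lambda a:(np.atleast_2d(np.array(a,float))-1.5)/4+[195,130]
o=bot.get_obs(); e=o['eef_pos']; h=2*np.arctan2(o['tool_rot'][2],o['tool_rot'][1]); X=np.array([np.cos(h),np.sin(h)]); Y=np.array([X[1],-X[0]])
K,R,t=cal('wrist'); print('cam',-R.T@t)
c,err=collar([(359,141),(533,205),(615,360)],[0,1,2],f); print('collar',c,err)
z=e[2]-.0406+.033
print('proj lid edge', (proj('wrist',[[*(e[:2]+.042*(np.cos(a)*X+np.sin(a)*Y)),z] for a in (0,np.pi,-np.pi/2,-np.pi/4,-3*np.pi/4)])-[195,130])*4+1.5)
print('mark pred',(proj('wrist',[[*(e[:2]-.042*Y),z],[*(e[:2]-.027*Y),z]])-[195,130])*4+1.5)
print('lug pred at foot+14.5', (proj('wrist',[[*(e[:2]-.035*Y+s*.007*X),e[2]-.0406+k] for k in(0,.0145) for s in(-1,1)])-[195,130])*4+1.5)
l=circ([(345,275),(52,480),(150,350),(250,290),(450,292),(550,340),(640,470)],z,.042,f); print('lid',l)
W=onplane('wrist',f([(345,275),(347,370)]),z)[:,:2]; print('lid mark',W, np.arctan2(*(W[0]-W[1])[::-1]))
for nm,v in(('collar',c[:2]),('lid',l[0])): print(nm,'tool mm',(v-e[:2])@X*1e3,(v-e[:2])@Y*1e3)
print(h,e)
E
```

```text
cam [ 0.42625989 -0.00969794  0.2726374 ]
collar [ 0.51149997 -0.02353986  2.96102215] 0.00020820605713856022
proj lid edge [[659.96044655 570.79214438]
 [ 36.50223466 569.66956214]
 [348.90143341 268.70212385]
 [587.08893317 364.73567338]
 [110.27720523 363.8685236 ]]
mark pred [[348.90143341 268.70212385]
 [348.66597718 385.03800762]]
lug pred at foot+14.5 [[300.85990143 251.28492544]
 [396.72539787 251.46021224]
 [297.09125067 279.94065005]
 [400.49233078 280.12960346]]
lid (array([ 0.51211797, -0.02477098]), np.float64(0.0010430342994199177), array([ 0.51036994, -0.02449196,  0.04052987]))
lid mark [[ 0.47013444 -0.01795227]
 [ 0.4822049  -0.019856  ]] 2.9851635768811167
collar tool mm 1.3400757489725745 0.4926681585541082
lid tool mm 0.23749262777986055 1.3184450111278367
1.3932021956457803 [ 0.51077831 -0.02477182  0.13016479]
```

```bash
python3 -m creep '[[[0.15,0,0.8,0,0,0,0],[0.15,0,1.8,0,0,0,0],[0.15,0,2.5,0,0,0,0],[0.15,0,2.5,0,0,0,0],[0.15,0,2.5,0,0,0,0]]]'
python3 - <<'E'
from m import *
p,d=bot.read_camera('wrist'); o=bot.get_obs();cv2.imwrite('pics/w5.png',p)
print(o['t'],o['eef_pos'],2*np.arctan2(o['tool_rot'][2],o['tool_rot'][1]),o['contact_force'],o['torque'])
cv2.imwrite('pics/w5a.png',cv2.resize(p[130:280,195:370],None,fx=4,fy=4,interpolation=cv2.INTER_CUBIC))
p,d=bot.read_camera('scene');cv2.imwrite('pics/s5.png',cv2.resize(p[170:260,220:320],None,fx=6,fy=6,interpolation=cv2.INTER_CUBIC))
E
```

```text
t: 6.58
eef_pos: [0.5112, -0.0217, 0.1053]
tool_rot: [-0.0, 0.766, 0.643, 0.0]
contact_force: [-0.8, -0.2, -1.2]
gripper_width: 0.155
6.625 [ 0.51134272 -0.02169041  0.1054857 ] 1.3961046420825693 [-0.67383075 -0.29412551 -1.7232811 ] [ 0.02819747 -0.02936172 -0.00218501]
```

View pics/w5a.png

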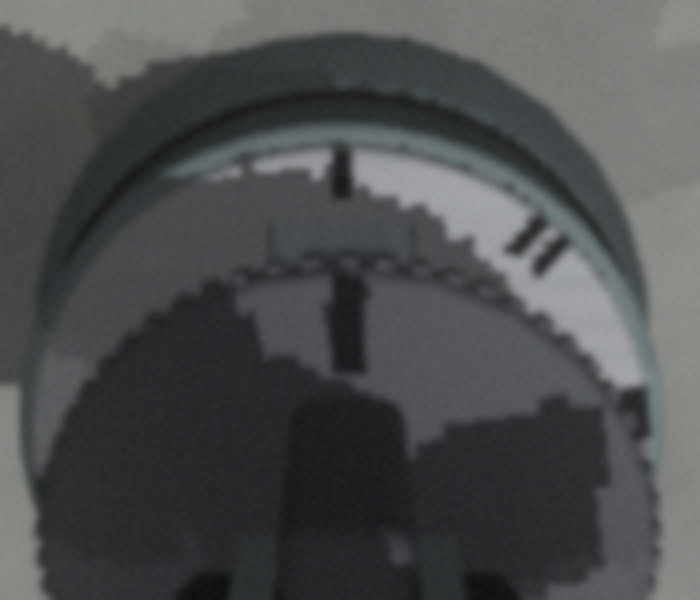

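View pics/s5.png

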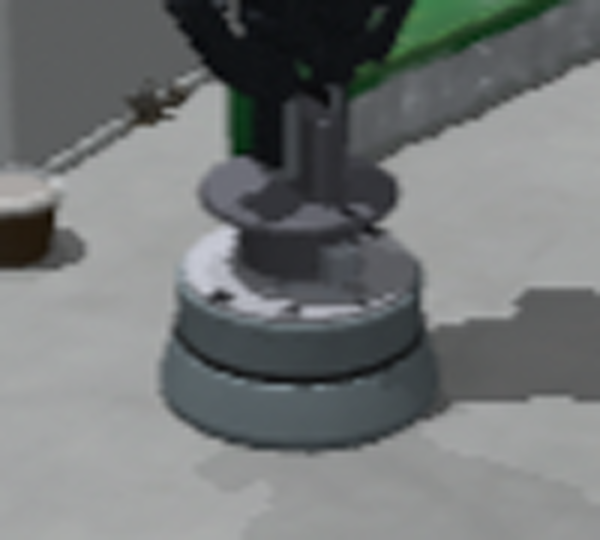

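Run:
```python
from m import *
f=lambda a:(np.atleast_2d(np.array(a,float))-1.5)/4+[195,130]
o=bot.get_obs(); e=o['eef_pos']; h=2*np.arctan2(o['tool_rot'][2],o['tool_rot'][1]); X=np.array([np.cos(h),np.sin(h)]); Y=np.array([X[1],-X[0]])
c,err=collar([(341,172),(538,244),(636,412)],[0,1,2],f); print('collar',c,err)
c2,err=collar([(341,172),(538,244)],[0,1],f); print('collar',c2,err)
z=e[2]-.0406+.033
W=onplane('wrist',f([(345,277),(347,370)]),z)[:,:2]; 
for a in W: print('lid mark tool mm',(a-e[:2])@X*1e3,(a-e[:2])@Y*1e3)
print('pred collar marks from est', )
for nm,v in(('collar',c[:2]),): print(nm,'tool mm',(v-e[:2])@X*1e3,(v-e[:2])@Y*1e3)
sl=onplane('wrist',f([(270,240),(415,240),(268,225),(411,225)]),.06)[:,:2]
for a in sl: print('slot edges tool mm',(a-e[:2])@X*1e3,(a-e[:2])@Y*1e3)
print(h,e)
# same look-up on earlier grasp picture w3 is in table frame
```

```text
collar [ 0.5123358  -0.0222128  -3.29978793] 0.0004636040048119454
collar [ 0.51178625 -0.02311482  2.96570848] 8.8667869791682e-05
lid mark tool mm -0.4752472364265275 -40.959863076689125
lid mark tool mm -0.2167338916041631 -28.992647647882148
pred collar marks from est
collar tool mm -0.3083468882478776 1.000249582502126
slot edges tool mm -11.772448800411654 -35.34587588154529
slot edges tool mm 9.931597158115116 -35.377325628063915
slot edges tool mm -12.036611973161664 -37.666936801196044
slot edges tool mm 9.296639587470924 -37.69430117530954
1.3960080878935497 [ 0.51140441 -0.02173521  0.10557005]
```

Slot edges and marks show the tool is about 1.1 mm too far in +x relative to the slot; y is within 0.5 mm. I'll correct and lower in small steps.

```bash
python3 -m creep '[[[-0.1,0,0,0,0,0,0],[-0.1,0,0.2,0,0,0,0],[-0.1,0,0.4,0,0,0,0],[-0.1,0,0.6,0,0,0,0],[-0.1,0,0.7,0,0,0,0],[-0.1,0,0.8,0,0,0,0],[-0.1,0,0.8,0,0,0,0]]]'
```

```text
t: 7.55
eef_pos: [0.5109, -0.0228, 0.0972]
tool_rot: [-0.0, 0.766, 0.643, -0.0]
contact_force: [-0.2, -0.5, -1.1]
gripper_width: 0.156
```

The foot is 3.4 mm below the collar top with no reaction force, so the lugs are entering the slots. I'll keep lowering.

```bash
python3 -m creep '[[[0,0,0.3,0,0,0,0],[0,0,0.6,0,0,0,0],[0,0,0.9,0,0,0,0],[0,0,1.2,0,0,0,0],[0,0,1.5,0,0,0,0],[0,0,1.8,0,0,0,0],[0,0,1.9,0,0,0,0],[0,0,1.9,0,0,0,0]]]'
python3 -m creep '[[[0,0,0.15,0,0,0,0],[0,0,0.3,0,0,0,0],[0,0,0.4,0,0,0,0],[0,0,0.45,0,0,0,0],[0,0,0.45,0,0,0,0],[0,0,0.45,0,0,0,0]]]'
```

```text
t: 8.55
eef_pos: [0.511, -0.0228, 0.0783]
tool_rot: [-0.0, 0.766, 0.643, -0.0]
contact_force: [-0.6, 0.3, -1.6]
gripper_width: 0.153
t: 9.3
eef_pos: [0.511, -0.0228, 0.0738]
tool_rot: [0.0, 0.766, 0.643, 0.0]
contact_force: [-0.1, 0.4, -1.4]
gripper_width: 0.153
```

Run:
```python
from m import *
p,d=bot.read_camera('wrist'); o=bot.get_obs();cv2.imwrite('pics/w6a.png',cv2.resize(p[130:280,195:370],None,fx=4,fy=4,interpolation=cv2.INTER_CUBIC))
print(o['t'],o['eef_pos'],2*np.arctan2(o['tool_rot'][2],o['tool_rot'][1]),o['contact_force'],o['torque'],o['q'])
p,d=bot.read_camera('scene');cv2.imwrite('pics/s6.png',cv2.resize(p[170:260,220:320],None,fx=6,fy=6,interpolation=cv2.INTER_CUBIC))
```

```text
9.35 [ 0.51099937 -0.02279334  0.07384272] 1.3960070915056637 [ 0.61399948  0.47899357 -1.77616416] [ 0.00459109 -0.00095736  0.01470376] [ 0.46559062  0.51778734 -0.67601871  2.03609784  0.4743654   0.7451479
  0.89208394]
```

View pics/w6a.png

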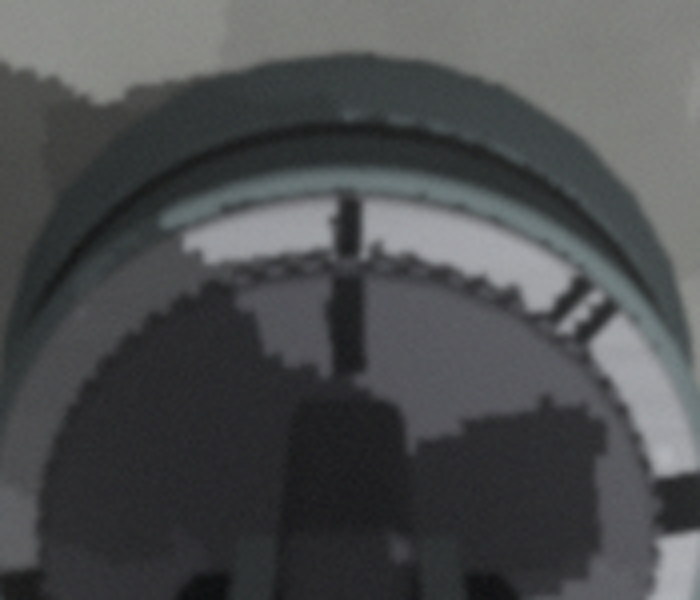

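View pics/s6.png

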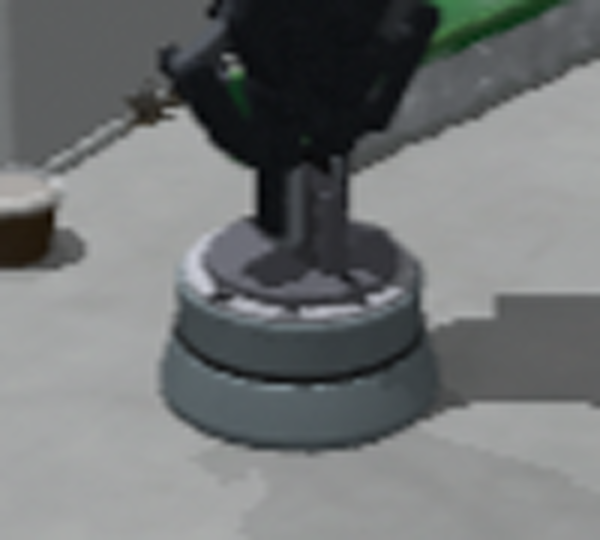

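The slot and lid marks line up at (347,230)/(347,325) and the flange is nearly down. I'll seat it until light contact.

```bash
python3 -m creep '[[[0,0,0.05,0,0,0,0],[0,0,0.1,0,0,0,0],[0,0,0.1,0,0,0,0]]]'
```

```text
t: 9.78
eef_pos: [0.5111, -0.0227, 0.0735]
tool_rot: [0.0, 0.766, 0.643, -0.0]
contact_force: [-3.2, -1.4, 7.3]
gripper_width: 0.151
```

```bash
python3 -m creep '[[[0,0,0.05,0,0,0,0],[0,0,0.1,0,0,0,0],[0,0,0.1,0,0,0,0]]]'
```

```text
t: 10.15
eef_pos: [0.5111, -0.0227, 0.0735]
tool_rot: [0.001, 0.766, 0.643, -0.0]
contact_force: [-7.0, -0.4, 19.2]
gripper_width: 0.152
```

Seated: z stopped at 0.0735 with the force rising. I'll ease off the press and then turn clockwise (tool +z) in steps.

```bash
python3 -m creep '[[[0,0,-0.1,0,0,0,0],[0,0,-0.12,0,0,0.03,0],[0,0,-0.12,0,0,0.08,0],[0,0,-0.12,0,0,0.13,0],[0,0,-0.12,0,0,0.18,0],[0,0,-0.12,0,0,0.23,0],[0,0,-0.12,0,0,0.28,0],[0,0,-0.12,0,0,0.32,0],[0,0,-0.12,0,0,0.35,0],[0,0,-0.12,0,0,0.35,0]]]' 100
python3 - <<'E'
from m import *
o=bot.get_obs(); print(2*np.arctan2(o['tool_rot'][2],o['tool_rot'][1]),o['contact_force'],o['torque'])
p,d=bot.read_camera('wrist');cv2.imwrite('pics/w7a.png',cv2.resize(p[130:280,195:370],None,fx=4,fy=4,interpolation=cv2.INTER_CUBIC))
E
```

```text
t: 11.4
eef_pos: [0.5125, -0.023, 0.0737]
tool_rot: [0.001, 0.867, 0.499, 0.001]
contact_force: [2.1, -2.4, 5.8]
gripper_width: 0.148
1.0445809125946162 [ 2.07858685 -2.43889742  5.77259794] [-0.51622519 -0.56200254  0.14765818]
```

View pics/w7a.png

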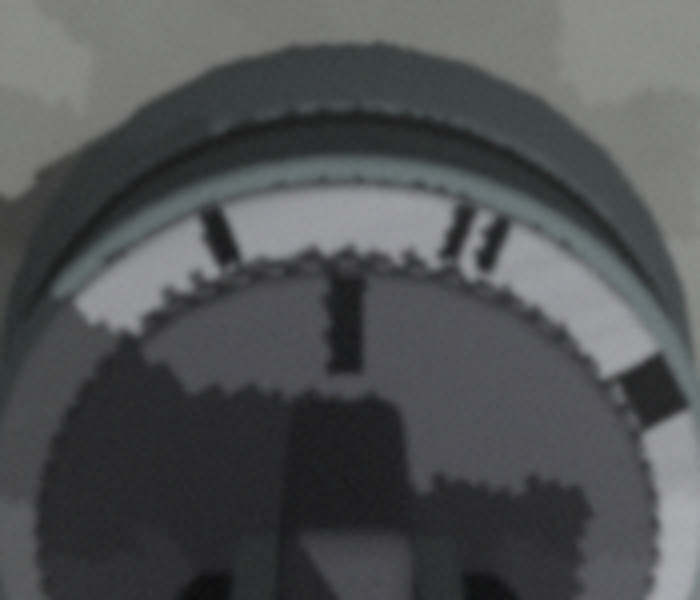

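Half-way to the mark: the lid line sits midway between the slot line (220,235) and the double line (475,238), with no slip in the grip. Continuing.

```bash
python3 -m creep '[[[0,0,0,0,0,0.05,0],[0,0,0,0,0,0.1,0],[0,0,0,0,0,0.15,0],[0,0,0,0,0,0.2,0],[0,0,0,0,0,0.25,0],[0,0,0,0,0,0.3,0],[0,0,0,0,0,0.33,0],[0,0,0,0,0,0.35,0],[0,0,0,0,0,0.35,0],[0,0,0,0,0,0.35,0]]]'
python3 - <<'E'
from m import *
o=bot.get_obs(); print(2*np.arctan2(o['tool_rot'][2],o['tool_rot'][1]),o['contact_force'],o['torque'])
p,d=bot.read_camera('wrist');cv2.imwrite('pics/w8a.png',cv2.resize(p[130:280,195:370],None,fx=4,fy=4,interpolation=cv2.INTER_CUBIC))
p,d=bot.read_camera('scene');cv2.imwrite('pics/s8.png',p)
E
```

```text
t: 12.7
eef_pos: [0.5123, -0.0229, 0.0737]
tool_rot: [0.0, 0.94, 0.341, 0.001]
contact_force: [3.1, -1.6, 6.8]
gripper_width: 0.15
0.6949683123780679 [ 3.14712772 -1.64685326  6.81939694] [-0.51857116 -0.39844919  0.14081732]
```

View pics/w8a.png

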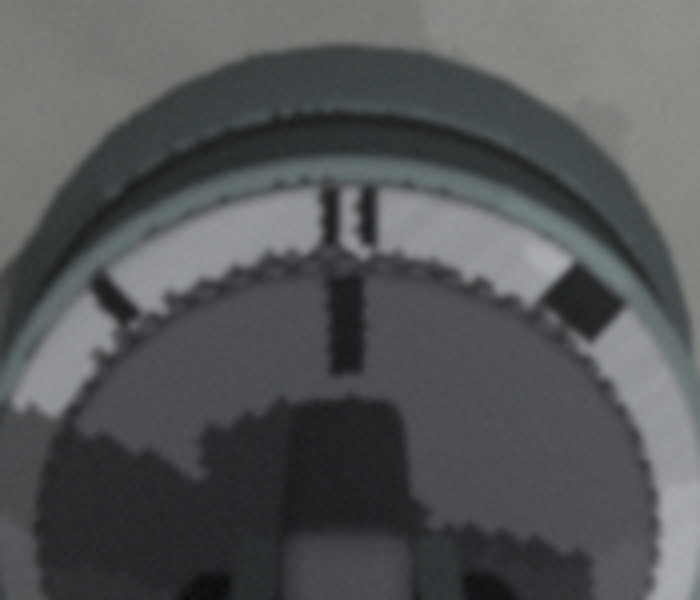

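View pics/s8.png

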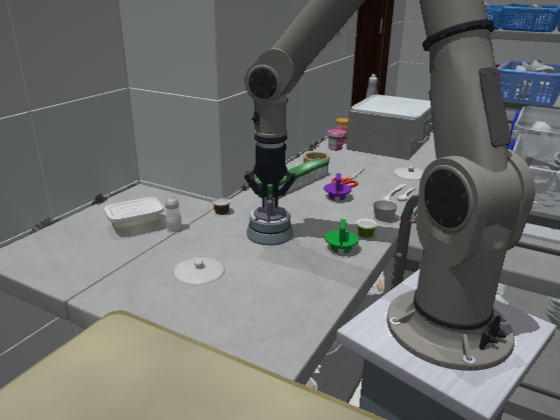

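The lid line (346,325) points between the two half-way lines (330 and 367, at row 215), well short of the lock bar at (585,300). The bystanders have not moved. I'll hold briefly, confirm it is steady and hand in.

```bash
python3 -m creep '[[[0,0,0,0,0,0,0],[0,0,0,0,0,0,0],[0,0,0,0,0,0,0]]]'
python3 - <<'E'
from h import *
o=bot.get_obs(); print(2*np.arctan2(o['tool_rot'][2],o['tool_rot'][1]),o['contact_force'],o['torque'],o['gripper_width'])
print(bot.hand_in())
E
```

```text
t: 13.18
eef_pos: [0.5124, -0.0229, 0.0737]
tool_rot: [0.001, 0.94, 0.341, 0.001]
contact_force: [3.4, -1.1, 5.7]
gripper_width: 0.147
0.6949316961156844 [ 3.36884549 -1.1495529   5.72364548] [-0.49084282 -0.43568823  0.23063597] 0.14662433305196035
the job is handed in; nothing more can be done
None
```

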